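# Set the toy-shop stop jig with its knurled wheel

## Robot

A 6-joint arm with a two-finger parallel gripper is mounted at the origin on the work surface. World frame = base frame: x ahead of the robot, y to its left, z up, the work surface at z = 0. Lengths are in m, angles in rad, forces in N, time in s.
With the tool pointing down it reaches from about 0.3 to 0.75 m from the base axis. Payload 8.5 kg.
Tool frame: the origin (TCP) lies between the finger pads; the fingertips stand 19 mm ahead of it and the grasp point (between the pads) is the TCP (ctrl.tip_reach is the distance from the TCP to the fingertips, in m); x points along the fingers, y is the direction in which the jaws open and shut, and the axes are right-handed (so a half turn about x gives the same grasp; the last joint's range is limited). The gripper opens to 88 mm and grips with 3 to 60 N. Pads are 18 mm wide; open, the fingers measure 123 mm over their backs; the gripper's body (75 mm by 187 mm) begins 45 mm behind the grasp point.
Start: joints at [0.973, 0.381, 1.297, -0, 1.464, -0.215], TCP at [0.205, 0.51, 0.258] pointing down, gripper open.
Joint ranges: [-3.11, 3.11], [-0.89, 2.33], [0.22, 2.48], [-1.42, 4.56], [0.17, 2.85], [-2.88, 2.88]. Speed limits (rad/s): [2.39, 2.39, 3.14, 3.14, 3.14, 3.14].

## Interface

Orientations are given as a rotation vector (axis times angle).
In Python, from workcell import readout, viewer, workorder, ctrl gives the robot as it stands. The module is installed in compiled form; this text tells all that it offers.
- The arm moves only by the shell command python3 -m handwheel 'ROWS' [FORCE]. ROWS is JSON, one flat list of numbers, 7 for each row, row after row: the shift along the tool's x, y, z in mm, then the turn, a rotation vector about the tool's x, y, z in degrees, then the finger opening in mm, from 0 to 88.1. In form: [tx, ty, tz, rx, ry, rz, jaw, tx, ty, tz, rx, ry, rz, jaw, ...]. A call has 1 to 20 rows; each row shifts and turns the pose as measured when the row begins, along the tool's axes as they then stand; what a row does not reach is not made up. A row lasts 1/10 s, in which the tool goes at most 50 mm and 8.59 degrees, less where a joint would pass 70% of its speed; a pose out of reach is approached as far as the arm can. A call is refused whole if a number of a shift passes 50 or a number of a turn 8.59, either way. A call with a gripper value outside its range is refused whole. The fingers move at their own pace and stop on an object; FORCE is the grip in N (left out, the last holds). Time passes only in rows, so rows that do not move let the fingers close. It gives the time, the measured TCP pose, the force and the opening at its end, in the units of the state.
- readout.sense(): the state, without advancing time (a new reading comes with each control period).
- viewer.camera(name): name is "side" or "top" or "wrist"; returns a dict with "frame" (480x640x3 uint8, red, green, blue), "fx", "fy", "cx", "cy" (pixels), "world_from_camera" (4x4, takes a point from camera to world coordinates). Camera axes: x right, y down, z forward; pixel columns grow to the right and rows downward; lengths in m; the calibration is good to about 2 mm. The wrist camera is an equidistant fisheye: a pixel r from the principal point sees the ray r / f radians off the axis. A picture is of the moment at which its call begins. There is no depth.
- workorder.sign_off(): hands the job in, once; it reports no verdict.
The state is a dict: "time": time; "joints": joint angles; "qd": joint speeds; "effort": joint torques, N m; "position": TCP position; "eef_rot": TCP orientation; "ft_force": force on the tool from outside, world axes, zero at the start; "torque": the same for the moment, N m; "gripper_width": opening from 0.0 (shut) to 1.0 (fully open).
Only numpy, scipy, OpenCV 4.12 (cv2) and the standard library are available. Lean on these libraries where they do the work, as an engineer would, in place of code of your own. Each camera call takes 0.05 s, during which the arm holds its last target.

## Task

Set the gap of the stop jig for the next batch of toy parts: put a fingertip on top of the knurled wheel and roll it towards the wooden jaws, in as many strokes as it takes, until the front face of the sliding jaw is in line with the middle of the brass gauge pointer (roll back if you pass it), then take the hand clear. Move the jaw only by rolling the wheel: do not touch the jaw or the pointer, and leave the loose things around the jig where they stand, neither lifted nor shoved.

Things in the scene. Friction and masses are not known exactly. Their poses are not given: they have to be found in the camera images.
- jig: stop jig fixed to the bench, steel base 325 x 124 x 12 mm. Origin on the bench under the wheel's axle; y runs along the jig from the wheel to the sliding jaw, pointer and fixed jaw (face at y = 200 mm); x across it, along the axle; z up. Base from y = -70 to 255 mm. Cheeks 80 mm high flank the wheel at x = +-26 to +-34 mm, y = +-33 mm. Sliding jaw at first at y = 70 to 100 mm, jaws 76 mm high
- wheel_top (a point): fixed point at the crown of the unpressed wheel, 102 mm above the bench; axes as the jig's. Knurled steel wheel 80 mm across, 26 mm wide, axle along x, so its crown rolls along y. Sprung (jaw sinks with it): yields at 2 N, 5.6 N at 5 mm, hard stop at 8 mm. Pressed 3 to 6 mm down it follows a fingertip by friction, in strokes of about 40 mm centred on the crown; stays where left
- wheel (a joint): angle of the knurled wheel, 0 at the start, growing as its crown rolls towards the jaws (+y of the jig). A pinion drives the sliding jaw 10 mm per rad: the jaw moves a quarter as far as the wheel's rim, the same way as the crown
- jaw_edge (a point): top corner of the sliding wooden jaw at its front face (the face that looks to the fixed jaw), on the pointer's side, 76 mm above the bench; axes as the jig's. The jaw is 60 mm wide, 30 mm thick, and slides along y
- pointer_tip (a point): end of the brass gauge pointer next to the jaw, at the middle of its thickness, 76 mm above the bench; axes as the jig's. The pointer is a blade 4 mm thick along y and 22 mm long, on a rail on the jig's +x side, 18 to 42 mm ahead of the jaw's front face at the start
- toy_wheel: loose turned wooden toy wheel lying flat near the jig, 48 mm across, 18 mm high (origin centre of underside); leave alone
- toy_truck: loose wooden toy truck, 90 x 61 mm, 57 mm high, near the jig (origin centre of underside); leave alone
- blank: loose wooden blank 75 x 35 x 22 mm near the jig (origin centre of underside); leave alone
- glue: loose white glue bottle 48 mm across, 120 mm tall, near the fixed jaw (origin centre of underside); leave alone
- driver: loose screwdriver lying beside the jig; leave alone
- tin: loose open steel tin 72 mm across, 80 mm tall, at the right of the bench (origin centre of underside); leave alone
- sanding_block: loose cork sanding block 100 x 60 x 32 mm at the left of the bench (origin centre of underside); leave alone

How it is judged:
By the outcome, as a careful person would: the job done as asked, in the order asked, and still so for the second after the job is handed in, with the robot touching nothing.
It also fails if it takes over 48 s, if anything falls off the work surface, if the arm or the gripper's body presses on something with over 40 N, if the wrist force passes 120 N, or if a joint passes its speed limit or range.

## Working session

There is one attempt and no reset: what is moved stays moved. The work goes in short steps, Python scripts to look and compute and a shell command to move; the robot and the scene stay as the last step left them, time stands still between calls to the robot, and variables do not carry over. Pictures are saved under pics/ and viewed, and the job is handed in when it is done.

```bash
mkdir -p pics; cat > h.py <<'E'
import numpy as np, cv2
from workcell import readout, viewer, workorder, ctrl
def shot(n,f):
    c=viewer.camera(n); cv2.imwrite('pics/'+f,c['frame'][:,:,::-1]); return c
E
python3 - <<'E'
from h import *
for n in ['side','top','wrist']:
    c=shot(n,n+'0.png'); print(n,c['fx'],c['fy'],c['cx'],c['cy'],np.round(c['world_from_camera'],4).tolist())
    np.savez(n+'.npz',T=c['world_from_camera'],k=[c['fx'],c['fy'],c['cx'],c['cy']])
s=readout.sense();print(s,ctrl.tip_reach)
E
```

```text
side 499.27674144928267 499.27674144928267 317.57354373856464 237.13786491306814 [[0.6784, -0.5687, 0.4652, -0.101], [-0.7345, -0.5103, 0.4474, -0.5451], [-0.017, -0.6451, -0.7639, 1.0678], [0.0, 0.0, 0.0, 1.0]]
top 454.5477526445762 454.5477526445762 316.7597021319822 242.3327522937186 [[-0.0067, -0.9925, 0.1218, 0.3828], [-0.9995, 0.0105, 0.0305, 0.0048], [-0.0315, -0.1215, -0.9921, 1.1837], [0.0, 0.0, 0.0, 1.0]]
wrist 371.64829954431775 371.64829954431775 319.4990966166914 228.50923251968032 [[0.3737, 0.8962, 0.239, 0.1433], [0.9275, -0.3606, -0.0982, 0.5347], [-0.0018, 0.2584, -0.966, 0.3833], [0.0, 0.0, 0.0, 1.0]]
{'time': 0.15, 'joints': array([ 9.72727225e-01,  3.81076369e-01,  1.29797817e+00, -5.78290604e-06,
        1.46361154e+00, -2.15303088e-01]), 'qd': array([-0.00052453, -0.00100831, -0.00404093, -0.00135382, -0.00143334,
       -0.00130408]), 'effort': array([ 2.06894467e-03, -4.38084447e+01, -2.24616426e+01,  7.12783635e-02,
        3.43431125e-02, -7.67110373e-05]), 'position': array([0.20532476, 0.51005271, 0.25729732]), 'eef_rot': array([ 0.29952832,  1.55027716, -0.30108839]), 'ft_force': array([-0.40663319, -0.37742754, -0.64982384]), 'torque': array([-0.00831035, -0.00361809,  0.00648761]), 'gripper_width': 1.0021575580890374} 0.019
```

View pics/side0.png

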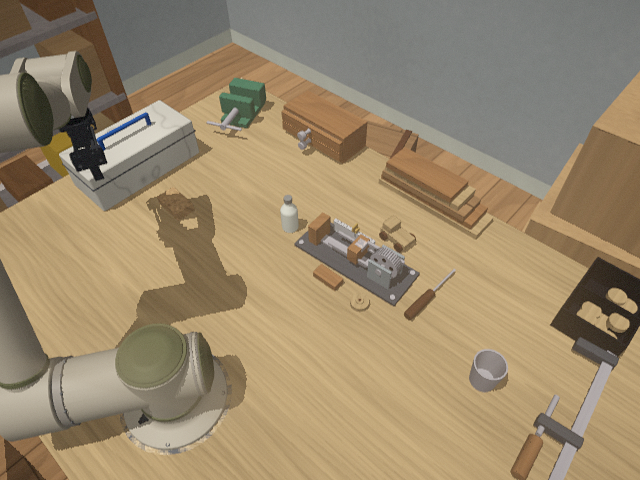

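View pics/top0.png

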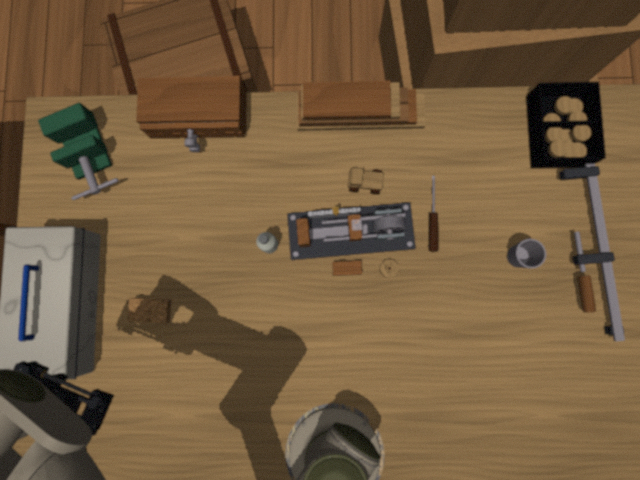

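View pics/wrist0.png

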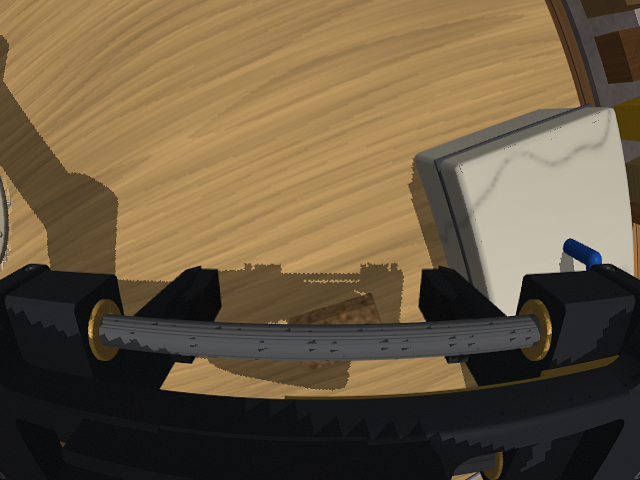

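```bash
python3 - <<'E'
import cv2
a=cv2.imread('pics/top0.png')[190:280,270:450]; cv2.imwrite('pics/tc.png',cv2.resize(a,None,fx=4.4,fy=4.4,interpolation=cv2.INTER_CUBIC))
a=cv2.imread('pics/side0.png')[205:310,285:430]; cv2.imwrite('pics/sc.png',cv2.resize(a,None,fx=5.5,fy=5.5,interpolation=cv2.INTER_CUBIC))
E
```

```text
(no output)
```

View pics/tc.png

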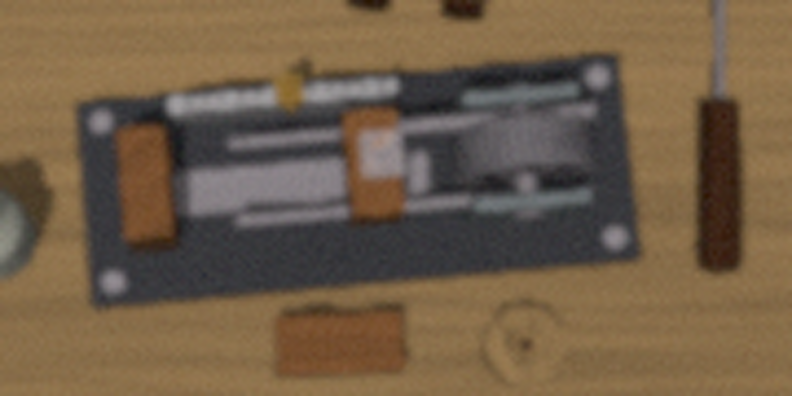

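View pics/sc.png

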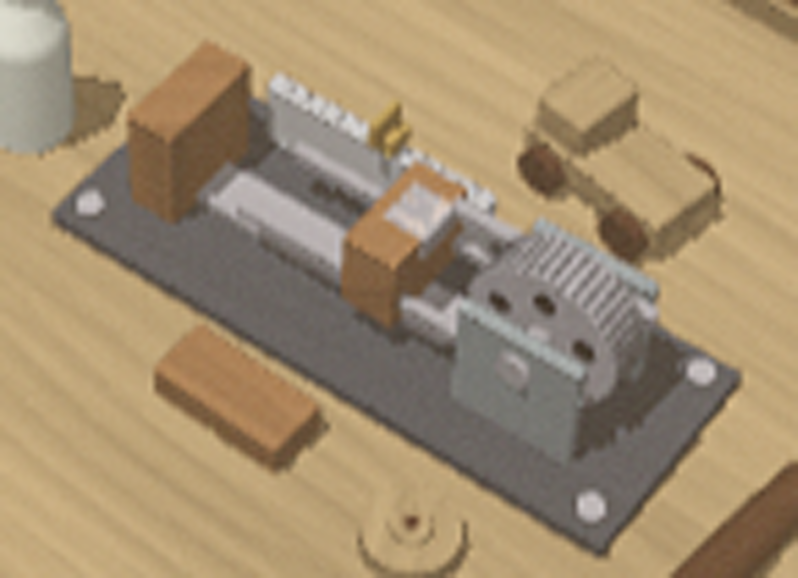

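```bash
cat > fit.py <<'E'
from h import *
from scipy.optimize import least_squares
def proj(n,P):
    d=np.load(n+'.npz');T=d['T'];fx,fy,cx,cy=d['k']
    p=(np.asarray(P)-T[:3,3])@T[:3,:3]
    return np.c_[fx*p[:,0]/p[:,2]+cx,fy*p[:,1]/p[:,2]+cy]
def jw(q,P):
    P=np.asarray(P,float);c,s=np.cos(q[2]),np.sin(q[2])
    return np.c_[q[0]+c*P[:,0]-s*P[:,1],q[1]+s*P[:,0]+c*P[:,1],P[:,2]]
def pt(uv): return (np.array(uv)+.5)/4.4-.5+[270,190]
def ps(uv): return (np.array(uv)+.5)/5.5-.5+[285,205]
if __name__=='__main__':
    J=[(30,100,76),(30,70,76),(-30,70,76),(-30,100,76)]
    F=[(-30,200,76),(30,200,76)]
    top=[(80,103),(613,57),(637,258),(97,305),(344,112),(394,107),(405,213),(352,218)]
    side=[(740,376),(603,547),(55,213),(415,163),(466,185),(398,262),(345,235),(175,135),(250,70)]
    def model(q):
        m=q[3];B=[(m+124,255,12),(m+124,-70,12),(m,-70,12),(m,255,12)]
        t=proj('top',jw(q,np.array(B+J)/1e3));s=proj('side',jw(q,np.array(B[1:]+J+F)/1e3)); return t,s
    def jq(q): return np.r_[q[:3],q[3]]
    def f(q):
        t,s=model(q); return np.r_[(t-pt(top)).ravel(),(s-ps(side)).ravel()]
    r=least_squares(f,[.5,-.1,0,-80],x_scale=[.01,.01,.01,1]);print(r.x);print(f(r.x).reshape(-1,2).round(1).tolist())
    q=r.x;np.save('q.npy',q)
    for uv in [(289,73),(289,108)]:
        pass
    print('wheeltop',jw(q,[(0,0,.102)]),'ptip',proj('side',jw(q,[(.034,.13,.076)])))
E
python3 fit.py
```

```text
[  0.56448104  -0.14021356   0.0774906  -62.42359157]
[[-0.9, -0.5], [1.8, -1.1], [1.6, 0.3], [-1.2, 0.6], [-0.0, -0.4], [0.7, -0.3], [0.6, -0.4], [0.4, -0.5], [0.4, -0.7], [-0.6, 0.3], [-1.3, -0.6], [0.1, -0.9], [0.3, 0.5], [-0.8, 0.9], [-0.8, 0.2], [-0.6, 0.4], [-0.4, -1.1]]
wheeltop [[ 0.56448104 -0.14021356  0.102     ]] ptip [[351.67477224 227.20647398]]
```

```bash
cat > plan.py <<'E'
from h import *
import sys
from scipy.spatial.transform import Rotation as R
def show():
    s=readout.sense();print('t',s['time'],'p',s['position'].round(4),'F',s['ft_force'].round(1),'g',round(s['gripper_width'],2));return s
def goalR(yaw,zdir):  # tool x down, tool z along zdir*jig y
    x=np.array([0,0,-1.]);z=zdir*np.array([-np.sin(yaw),np.cos(yaw),0]);y=np.cross(z,x);return R.from_matrix(np.c_[x,y,z])
def rows(p,r0,pg,rg,n,nr=None):
    nr=nr or n; rv=(r0.inv()*rg).as_rotvec(); out=[]
    for i in range(n):
        a=min(1,i/nr);b=min(1,(i+1)/nr);ri=r0*R.from_rotvec(rv*a)
        d=ri.inv().apply((pg-p)/n)*1e3; out.append(d.tolist()+np.degrees(rv*(b-a)).tolist())
    return np.round(out,1)
E
python3 - <<'E'
from plan import *
s=show();q=np.load('q.npy');r0=R.from_rotvec(s['eef_rot']);print(r0.as_matrix().round(3))
c=np.load('wrist.npz')['T'];co=r0.inv().apply(c[:3,3]-s['position']);print('cam in tool',co, r0.inv().apply(c[:3,2]))
rg=goalR(q[2],np.sign(co[2]))
pg=np.array([q[0],q[1],.26])
o=rows(s['position'],r0,pg,rg,17,10);print(o.tolist())
E
```

```text
t 0.15 p [0.2053 0.5101 0.2573] F [-0.4 -0.4 -0.6] g 1.0
[[-0.001  0.373  0.928]
 [-0.001  0.928 -0.373]
 [-1.    -0.001 -0.   ]]
cam in tool [-0.12602056 -0.00040075 -0.06678188] [ 9.65991316e-01 -8.24186474e-04  2.58573196e-01]
[[-0.1, -27.6, 33.9, 6.4, 0.0, 0.0], [-0.1, -23.7, 36.7, 6.4, 0.0, 0.0], [-0.1, -19.5, 39.1, 6.4, 0.0, 0.0], [-0.1, -15.0, 41.0, 6.4, 0.0, 0.0], [-0.2, -10.4, 42.5, 6.4, 0.0, 0.0], [-0.2, -5.6, 43.3, 6.4, 0.0, 0.0], [-0.2, -0.7, 43.7, 6.4, 0.0, 0.0], [-0.2, 4.1, 43.5, 6.4, 0.0, 0.0], [-0.2, 8.9, 42.8, 6.4, 0.0, 0.0], [-0.2, 13.6, 41.5, 6.4, 0.0, 0.0], [-0.2, 18.1, 39.8, 0.0, 0.0, 0.0], [-0.2, 18.1, 39.8, 0.0, 0.0, 0.0], [-0.2, 18.1, 39.8, 0.0, 0.0, 0.0], [-0.2, 18.1, 39.8, 0.0, 0.0, 0.0], [-0.2, 18.1, 39.8, 0.0, 0.0, 0.0], [-0.2, 18.1, 39.8, 0.0, 0.0, 0.0], [-0.2, 18.1, 39.8, 0.0, 0.0, 0.0]]
```

```bash
python3 -m handwheel '[0,-28,34,6.4,0,0,0, 0,-24,37,6.4,0,0,0, 0,-19.5,39,6.4,0,0,0, 0,-15,41,6.4,0,0,0, 0,-10,42.5,6.4,0,0,0, 0,-5.6,43,6.4,0,0,0, 0,-0.7,44,6.4,0,0,0, 0,4,43.5,6.4,0,0,0, 0,9,43,6.4,0,0,0, 0,13.6,41.5,6.4,0,0,0, 0,18,40,0,0,0,0, 0,18,40,0,0,0,0, 0,18,40,0,0,0,0, 0,18,40,0,0,0,0]' 10
python3 - <<'E'
from plan import *
s=show();q=np.load('q.npy');r0=R.from_rotvec(s['eef_rot']);rg=goalR(q[2],-1)
print(rows(s['position'],r0,np.array([q[0],q[1],.26]),rg,6).tolist())
E
```

```text
time: 1.55
position: [0.492, -0.0533, 0.2555]
eef_rot: [1.184, 1.225, -1.189]
ft_force: [0.6, 0.1, 0.2]
gripper_width: 0.005
t 1.55 p [ 0.492  -0.0533  0.2555] F [0.6 0.1 0.2] g 0.01
[[-0.8, 11.6, 14.9, -0.4, 0.0, 0.0], [-0.8, 11.5, 14.9, -0.4, 0.0, 0.0], [-0.8, 11.4, 15.0, -0.4, 0.0, 0.0], [-0.8, 11.3, 15.1, -0.4, 0.0, 0.0], [-0.8, 11.2, 15.2, -0.4, 0.0, 0.0], [-0.8, 11.0, 15.3, -0.4, 0.0, 0.0]]
```

```bash
python3 -m handwheel '[0,22,30,-1.2,0,0,0, 0,22,30,-1.2,0,0,0, 0,22,30,0,0,0,0, 0,0,0,0,0,0,0, 0,0,0,0,0,0,0]'
python3 - <<'E'
from plan import *
s=show();c=shot('wrist','wrist1.png');np.savez('wrist.npz',T=c['world_from_camera'],k=[c['fx'],c['fy'],c['cx'],c['cy']])
E
```

```text
time: 2.05
position: [0.5654, -0.1492, 0.2527]
eef_rot: [1.156, 1.245, -1.163]
ft_force: [1.0, -0.5, 0.2]
gripper_width: 0.006
t 2.05 p [ 0.5654 -0.1492  0.2527] F [ 1.  -0.5  0.2] g 0.01
```

View pics/wrist1.png

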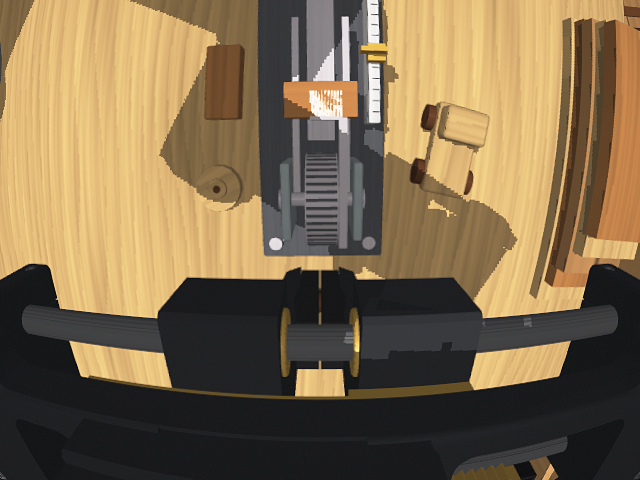

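```bash
python3 - <<'E'
import cv2
a=cv2.imread('pics/wrist1.png')[0:150,250:400]; cv2.imwrite('pics/w1a.png',cv2.resize(a,None,fx=4,fy=4,interpolation=cv2.INTER_NEAREST))
a=cv2.imread('pics/wrist1.png')[130:270,250:400]; cv2.imwrite('pics/w1b.png',cv2.resize(a,None,fx=4,fy=4,interpolation=cv2.INTER_NEAREST))
E
```

```text
(no output)
```

View pics/w1a.png

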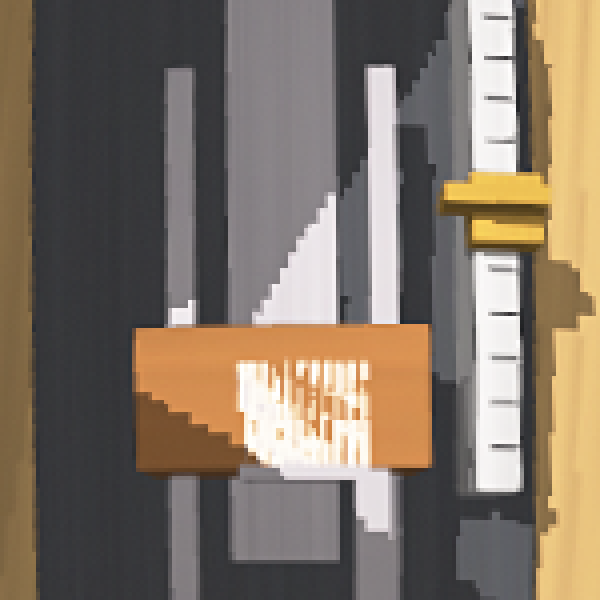

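View pics/w1b.png

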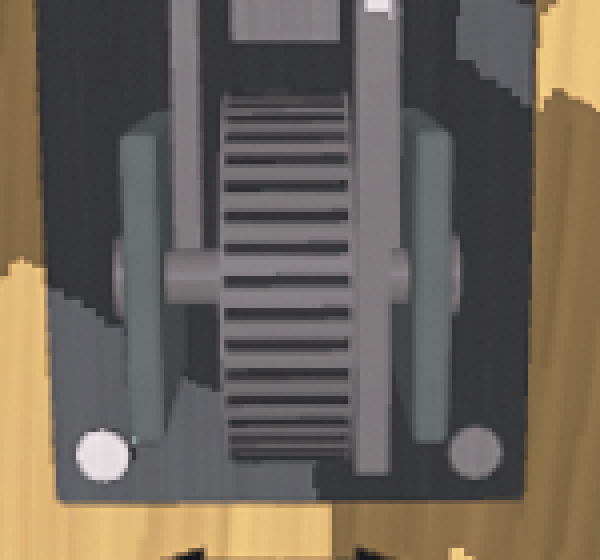

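```bash
cat >> plan.py <<'E'
def wray(uv,z,c=None):
    d=np.load('wrist.npz') if c is None else c
    T=d['T'];fx,fy,cx,cy=d['k'];uv=np.atleast_2d(uv).astype(float)
    m=np.c_[(uv[:,0]-cx)/fx,(uv[:,1]-cy)/fy];r=np.linalg.norm(m,axis=1)
    v=np.c_[m*(np.sin(r)/r)[:,None],np.cos(r)]@T[:3,:3].T
    o=T[:3,3];return o+v*((z-o[2])/v[:,2])[:,None]
def injig(q,P): 
    c,s=np.cos(q[2]),np.sin(q[2]);d=np.asarray(P)[:,:2]-q[:2];return np.c_[d[:,0]*c+d[:,1]*s,-d[:,0]*s+d[:,1]*c]*1e3
E
python3 - <<'E'
from plan import *
from scipy.optimize import least_squares
q=np.load('q.npy')
def cr(uv,o): return (np.array(uv,float)+.5)/4-.5+o
J=cr([(134,325),(431,324),(431,468),(136,472)],[250,0])
P=wray(J,.076);print(injig(q,P).round(1).tolist())
B=cr([(58,502),(524,500)],[250,130]);print('base',injig(q,wray(B,.012)).round(1).tolist())
ck=cr([(122,133),(156,133),(414,133),(448,133),(133,440),(163,440),(416,440),(447,440)],[250,130]);print('cheek80',injig(q,wray(ck,.08)).round(1).tolist())
w=cr([(221,270),(351,270)],[250,130]);print('wheel',injig(q,wray(w,.102)).round(1).tolist())
p=cr([(440,194),(440,182),(440,207),(440,213),(550,194)],[250,0]);print('ptr',injig(q,wray(p,.076)).round(1).tolist())
a=cv2.imread('pics/wrist1.png');print(a[42:64,356:366].tolist() if 0 else a[40:64,364].tolist())
E
```

```text
[[-29.7, 99.0], [29.9, 98.7], [29.7, 69.0], [-29.7, 68.7]]
base [[-60.8, -69.7], [61.8, -70.1]]
cheek80 [[-32.9, 32.1], [-26.0, 31.9], [25.9, 31.5], [32.8, 31.5], [-32.6, -32.4], [-26.3, -32.4], [26.9, -32.9], [33.5, -32.9]]
wheel [[-12.3, 7.6], [12.3, 7.4]]
ptr [[32.1, 126.2], [32.1, 128.7], [32.0, 123.4], [32.0, 122.1], [54.6, 127.0]]
[[127, 128, 130], [128, 129, 131], [128, 129, 131], [129, 129, 130], [128, 128, 130], [112, 160, 190], [85, 200, 245], [87, 198, 241], [86, 198, 241], [91, 206, 249], [47, 108, 142], [30, 62, 81], [29, 66, 87], [46, 73, 92], [137, 136, 136], [132, 133, 134], [130, 132, 133], [129, 131, 132], [129, 131, 132], [130, 131, 132], [128, 129, 131], [127, 128, 129], [127, 128, 129], [126, 127, 128]]
```

```bash
cat > st.py <<'E'
from plan import *
q=np.load('q.npy')
def st():
    s=show();r=R.from_rotvec(s['eef_rot']);e=np.degrees((r.inv()*goalR(q[2],-1)).as_rotvec())
    print('jig xy',injig(q,s['position'][None]).round(1),'tipz mm',round(s['position'][2]*1e3-19,1),'rot err deg',e.round(2))
if __name__=='__main__': st()
E
python3 - <<'E'
import numpy as np
q=np.load('q.npy');q[1]-=.0007;np.save('q.npy',q)
E
python3 st.py
```

```text
t 2.1 p [ 0.5653 -0.149   0.2526] F [-0.7  0.9 -0.9] g 0.0
jig xy [[ 0.2 -8.2]] tipz mm 233.6 rot err deg [-0.53 -0.01  0.33]
```

```bash
python3 -m handwheel '[30,0,5,-0.5,0,0.3,0, 30,0,5,0,0,0,0, 30,0,0,0,0,0,0, 25,0,0,0,0,0,0, 10,0,0,0,0,0,0, 0,0,0,0,0,0,0]'; python3 st.py
```

```text
time: 2.7
position: [0.564, -0.1537, 0.127]
eef_rot: [1.149, 1.244, -1.146]
ft_force: [-0.6, -0.2, -0.4]
gripper_width: 0.009
t 2.7 p [ 0.564  -0.1537  0.127 ] F [-0.6 -0.2 -0.4] g 0.01
jig xy [[ -1.5 -12.7]] tipz mm 108.0 rot err deg [ 0.31  0.08 -0.18]
```

```bash
python3 -m handwheel '[0,1.5,5.5,0.3,0,0,0, 0,0,0,0,0,0,0, 4,0,0,0,0,0,0, 3,0,0,0,0,0,0, 3,0,0,0,0,0,0, 0,0,0,0,0,0,0]'; python3 st.py
```

```text
time: 3.3
position: [0.5675, -0.1596, 0.121]
eef_rot: [1.153, 1.234, -1.147]
ft_force: [-0.4, 0.1, 0.4]
gripper_width: 0.006
t 3.3 p [ 0.5675 -0.1596  0.121 ] F [-0.4  0.1  0.4] g 0.01
jig xy [[  1.6 -18.9]] tipz mm 102.0 rot err deg [ 0.03  0.31 -0.55]
```

```bash
python3 -m handwheel '[3,-1,0,0,0,0,0, 3,0,0,0,0,0,0, 0,0,0,0,0,0,0]'; python3 st.py
```

```text
time: 3.6
position: [0.5673, -0.1603, 0.1158]
eef_rot: [1.153, 1.231, -1.146]
ft_force: [-2.5, 0.2, 5.4]
gripper_width: 0.002
t 3.6 p [ 0.5673 -0.1603  0.1158] F [-2.5  0.2  5.4] g 0.0
jig xy [[  1.3 -19.5]] tipz mm 96.8 rot err deg [ 0.03  0.42 -0.7 ]
```

```bash
python3 -m handwheel '[0,0,-6,0,0,0,0, 0,0,-6,0,0,0,0, 0,0,-6,0,0,0,0]'; python3 st.py
```

```text
time: 3.9
position: [0.5659, -0.1433, 0.1168]
eef_rot: [1.152, 1.228, -1.147]
ft_force: [-0.4, -0.5, 6.5]
gripper_width: 0.009
t 3.9 p [ 0.5659 -0.1433  0.1168] F [-0.4 -0.5  6.5] g 0.01
jig xy [[ 1.2 -2.4]] tipz mm 97.8 rot err deg [-0.03  0.56 -0.75]
```

```bash
python3 -m handwheel '[0.3,0,-6,0,0,0,0, 0,0,-6,0,0,0,0, 0.3,0,-6,0,0,0,0, 0,0,-3,0,0,0,0, 0,0,0,0,0,0,0]'; python3 st.py; python3 - <<'E'
from plan import *
c=shot('wrist','wrist2.png');np.savez('wrist.npz',T=c['world_from_camera'],k=[c['fx'],c['fy'],c['cx'],c['cy']])
E
```

```text
time: 4.4
position: [0.5641, -0.1208, 0.1174]
eef_rot: [1.151, 1.227, -1.146]
ft_force: [-0.7, 1.6, 3.7]
gripper_width: 0.003
t 4.4 p [ 0.5641 -0.1208  0.1174] F [-0.7  1.6  3.7] g 0.0
jig xy [[ 1.2 20. ]] tipz mm 98.4 rot err deg [ 0.    0.64 -0.8 ]
```

View pics/wrist2.png

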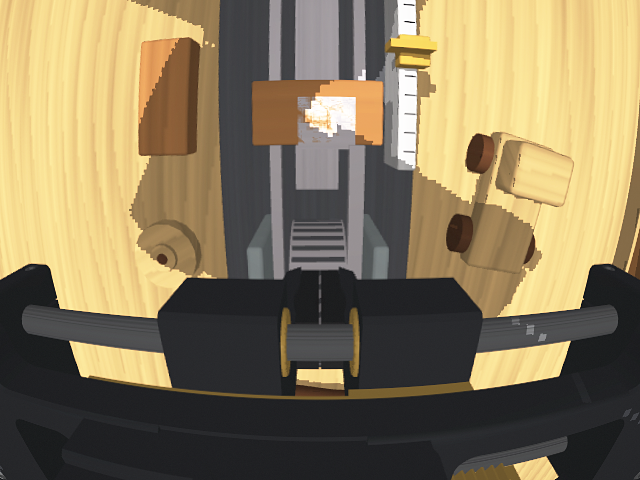

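```bash
python3 - <<'E'
from plan import *
q=np.load('q.npy')
a=cv2.imread('pics/wrist2.png')
print([ (r,a[r,390].tolist()) for r in range(34,60)])
print('jaw',injig(q,wray([(254,81),(383,80.5),(383,144)],.072)).round(1).tolist(),'ptr',injig(q,wray([(388,38),(388,44),(388,50)],.076)).round(1).tolist())
cv2.imwrite('pics/w2a.png',cv2.resize(a[20:150,340:450],None,fx=4.5,fy=4.5,interpolation=cv2.INTER_NEAREST))
E
```

```text
[(34, [107, 108, 109]), (35, [113, 113, 115]), (36, [121, 121, 122]), (37, [144, 146, 151]), (38, [109, 137, 158]), (39, [36, 77, 104]), (40, [33, 71, 94]), (41, [49, 101, 133]), (42, [55, 114, 150]), (43, [61, 129, 170]), (44, [60, 127, 167]), (45, [60, 128, 167]), (46, [49, 104, 133]), (47, [43, 87, 111]), (48, [39, 80, 103]), (49, [39, 81, 105]), (50, [39, 82, 106]), (51, [35, 79, 105]), (52, [80, 107, 123]), (53, [145, 149, 152]), (54, [154, 156, 156]), (55, [153, 155, 156]), (56, [151, 154, 155]), (57, [152, 154, 156]), (58, [151, 153, 155]), (59, [152, 154, 156])]
jaw [[-28.7, 109.4], [30.0, 109.7], [30.3, 80.0]] ptr [[31.7, 129.3], [31.6, 126.4], [31.6, 123.6]]
```

View pics/w2a.png

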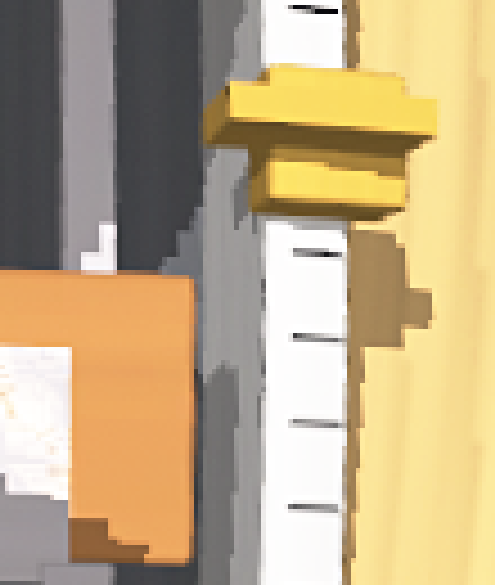

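```bash
python3 -m handwheel '[-7,0,0,0,0,0,0, -7,0,0,0,0.6,-0.8,0, 0,-1,20,0,0,0,0, 0,0,20,0,0,0,0, 0,0,0,0,0,0,0]'; python3 st.py
```

```text
time: 4.95
position: [0.5655, -0.1621, 0.1316]
eef_rot: [1.151, 1.248, -1.154]
ft_force: [0.1, -0.5, -0.1]
gripper_width: 0.007
t 4.95 p [ 0.5655 -0.1621  0.1316] F [ 0.1 -0.5 -0.1] g 0.01
jig xy [[ -0.6 -21.2]] tipz mm 112.6 rot err deg [ 0.01 -0.08  0.19]
```

```bash
python3 -m handwheel '[5,0,1,0,0,0,0, 5,0,0,0,0,0,0, 4,0,0,0,0,0,0, 3,0,0,0,0,0,0, 2,0,0,0,0,0,0, 0,0,0,0,0,0,0]'; python3 st.py
```

```text
time: 5.55
position: [0.5655, -0.1621, 0.1123]
eef_rot: [1.148, 1.247, -1.154]
ft_force: [-1.7, -1.9, 7.7]
gripper_width: 0.005
t 5.55 p [ 0.5655 -0.1621  0.1123] F [-1.7 -1.9  7.7] g 0.0
jig xy [[ -0.7 -21.2]] tipz mm 93.3 rot err deg [0.09 0.07 0.17]
```

```bash
python3 -m handwheel '[-4,0,0,0,0,0,0, 0,0,0,0,0,0,0]'; python3 st.py
```

```text
time: 5.75
position: [0.5655, -0.162, 0.117]
eef_rot: [1.147, 1.246, -1.153]
ft_force: [-1.1, -1.8, 4.0]
gripper_width: 0.009
t 5.75 p [ 0.5655 -0.162   0.117 ] F [-1.1 -1.8  4. ] g 0.01
jig xy [[ -0.6 -21.1]] tipz mm 98.0 rot err deg [0.14 0.16 0.16]
```

```bash
python3 -m handwheel '[0.3,0,-6,0,0,0,0, 0.3,0,-6,0,0,0,0, 0,0,-6,0,0,0,0, 0,0,-6,0,0,0,0, 0,0,-6,0,0,0,0, 0,0,-6,0,0,0,0, 0,0,-4,0,0,0,0, 0,0,0,0,0,0,0]'; python3 st.py; python3 - <<'E'
from plan import *
c=shot('wrist','wrist3.png');np.savez('wrist.npz',T=c['world_from_camera'],k=[c['fx'],c['fy'],c['cx'],c['cy']])
a=cv2.imread('pics/wrist3.png')
cv2.imwrite('pics/w3a.png',cv2.resize(a[0:130,340:450],None,fx=4.5,fy=4.5,interpolation=cv2.INTER_NEAREST))
E
```

```text
time: 6.55
position: [0.5618, -0.1156, 0.1165]
eef_rot: [1.146, 1.247, -1.151]
ft_force: [-1.1, 0.8, 2.9]
gripper_width: 0.003
t 6.55 p [ 0.5618 -0.1156  0.1165] F [-1.1  0.8  2.9] g 0.0
jig xy [[-0.8 25.5]] tipz mm 97.5 rot err deg [0.27 0.08 0.12]
```

View pics/w3a.png

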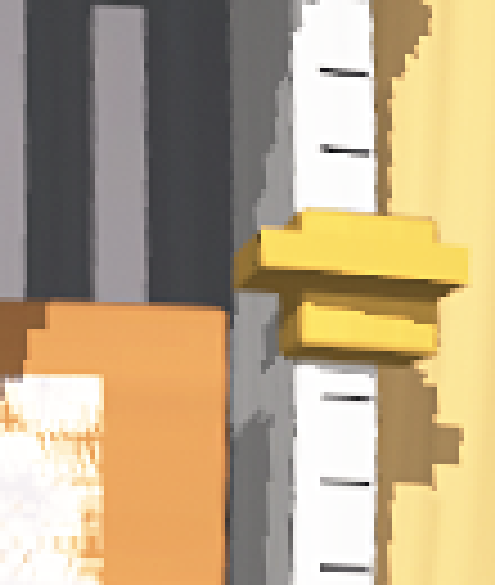

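```bash
python3 - <<'E'
from plan import *
q=np.load('q.npy')
def cr(uv,o): return (np.array(uv,float)+.5)/4.5-.5+o
for z in (.072,.074): print('jaw',injig(q,wray(cr([(30,302),(226,306)],[340,0]),z)).round(1).tolist())
for z in (.076,.08): print('ptr',injig(q,wray(cr([(262,230),(262,268),(236,260),(236,292)],[340,0]),z)).round(1).tolist())
E
```

```text
jaw [[10.0, 121.5], [30.0, 121.9]]
jaw [[9.9, 121.1], [29.6, 121.6]]
ptr [[33.0, 129.4], [32.9, 125.4], [30.3, 126.1], [30.3, 122.7]]
ptr [[32.1, 128.5], [32.1, 124.6], [29.5, 125.2], [29.5, 122.0]]
```

```bash
python3 -m handwheel '[-7,0,0,0,0,0,0, -7,0,0,0,0,0,0, 0,0.7,18,0,0,0,0, 0,0,16,0,0,0,0, 0,0,0,0,0,0,0, 0,0,0,0,0,0,0]'; python3 st.py; python3 - <<'E'
from plan import *
c=shot('wrist','wrist4.png');np.savez('wrist.npz',T=c['world_from_camera'],k=[c['fx'],c['fy'],c['cx'],c['cy']])
a=cv2.imread('pics/wrist4.png')
cv2.imwrite('pics/w4a.png',cv2.resize(a[0:130,340:450],None,fx=4.5,fy=4.5,interpolation=cv2.INTER_NEAREST))
E
```

```text
time: 7.2
position: [0.5652, -0.1543, 0.1305]
eef_rot: [1.147, 1.248, -1.153]
ft_force: [-0.6, -0.1, -0.5]
gripper_width: 0.009
t 7.2 p [ 0.5652 -0.1543  0.1305] F [-0.6 -0.1 -0.5] g 0.01
jig xy [[ -0.3 -13.4]] tipz mm 111.5 rot err deg [0.15 0.06 0.21]
```

View pics/w4a.png

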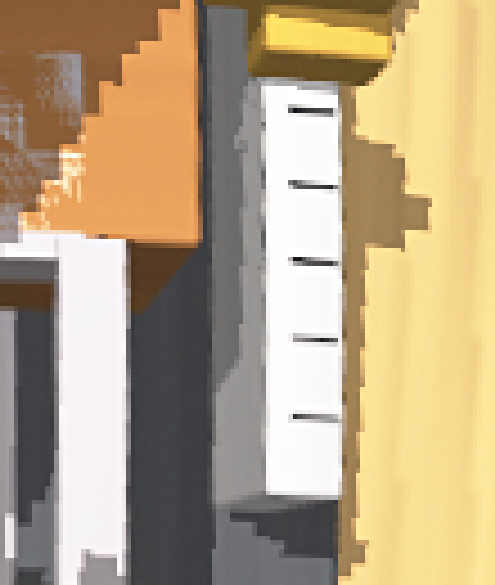

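```bash
python3 -m handwheel '[5,0,0,0,0,0,0, 4,0,0,0,0,0,0, 3,0,0,0,0,0,0, 2,0,0,0,0,0,0, 0,0,0,0,0,0,0]'; python3 st.py
```

```text
time: 7.75
position: [0.5653, -0.1539, 0.1159]
eef_rot: [1.146, 1.247, -1.152]
ft_force: [-2.4, -0.4, 5.3]
gripper_width: 0.006
t 7.75 p [ 0.5653 -0.1539  0.1159] F [-2.4 -0.4  5.3] g 0.01
jig xy [[ -0.2 -13. ]] tipz mm 96.9 rot err deg [0.23 0.14 0.18]
```

```bash
python3 -m handwheel '[0,0,-6,0,0,0,0, 0,0,-6,0,0,0,0, 0,0,-5,0,0,0,0, 0,0,0,0,0,0,0, 0,0,0,0,0,0,0]'; python3 st.py; python3 - <<'E'
from plan import *
c=shot('wrist','wrist5.png');np.savez('wrist.npz',T=c['world_from_camera'],k=[c['fx'],c['fy'],c['cx'],c['cy']])
a=cv2.imread('pics/wrist5.png')
cv2.imwrite('pics/w5a.png',cv2.resize(a[0:100,340:450],None,fx=6,fy=6,interpolation=cv2.INTER_NEAREST))
E
```

```text
time: 8.25
position: [0.5638, -0.1363, 0.1177]
eef_rot: [1.143, 1.245, -1.152]
ft_force: [-1.2, -0.4, 4.8]
gripper_width: 0.004
t 8.25 p [ 0.5638 -0.1363  0.1177] F [-1.2 -0.4  4.8] g 0.0
jig xy [[-0.3  4.7]] tipz mm 98.7 rot err deg [0.3  0.29 0.12]
```

View pics/w5a.png

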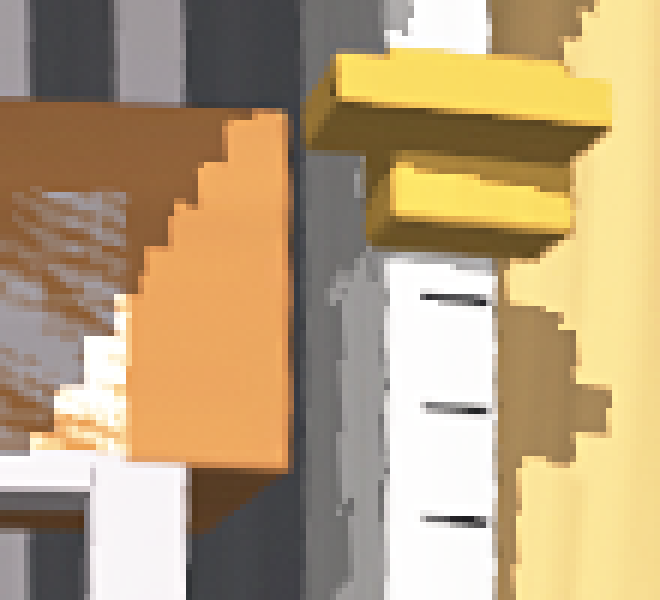

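```bash
python3 - <<'E'
from plan import *
q=np.load('q.npy')
def cr(uv,o): return (np.array(uv,float)+.5)/6-.5+o
for z in (.072,.073): print('jaw',injig(q,wray(cr([(190,106),(288,110),(290,468)],[340,0]),z)).round(1).tolist())
for z in (.076,): print('ptr',injig(q,wray(cr([(337,56),(337,99),(337,103)],[340,0]),z)).round(1).tolist())
E
```

```text
jaw [[22.0, 125.5], [29.7, 125.6], [29.7, 96.3]]
jaw [[21.9, 125.1], [29.5, 125.3], [29.5, 96.2]]
ptr [[32.8, 129.2], [32.8, 125.6], [32.7, 125.3]]
```

```bash
python3 -m handwheel '[0.8,0,-3,0,0,0,0, 0,0,-3,0,0,0,0, 0,0,0,0,0,0,0, 0,0,0,0,0,0,0]'; python3 st.py;  python3 -m handwheel '[-8,0,0,0,0,0,0, -20,0,0,0,0,0,0, -20,0,-25,0,0,0,0, 0,0,-28,0,0,0,0, 0,0,0,0,0,0,0, 0,0,0,0,0,0,0]'; python3 st.py; python3 - <<'E'
from plan import *
c=shot('wrist','wrist6.png');np.savez('wrist.npz',T=c['world_from_camera'],k=[c['fx'],c['fy'],c['cx'],c['cy']])
E
```

```text
time: 8.7
position: [0.5633, -0.1297, 0.1171]
eef_rot: [1.143, 1.244, -1.152]
ft_force: [-2.2, -0.6, 5.5]
gripper_width: 0.007
t 8.7 p [ 0.5633 -0.1297  0.1171] F [-2.2 -0.6  5.5] g 0.01
jig xy [[-0.3 11.3]] tipz mm 98.1 rot err deg [0.29 0.32 0.09]
time: 9.3
position: [0.5589, -0.0747, 0.1664]
eef_rot: [1.145, 1.247, -1.152]
ft_force: [-0.1, -0.5, -0.4]
gripper_width: 0.002
t 9.3 p [ 0.5589 -0.0747  0.1664] F [-0.1 -0.5 -0.4] g 0.0
jig xy [[-0.4 66.5]] tipz mm 147.4 rot err deg [0.24 0.16 0.17]
```

View pics/wrist6.png

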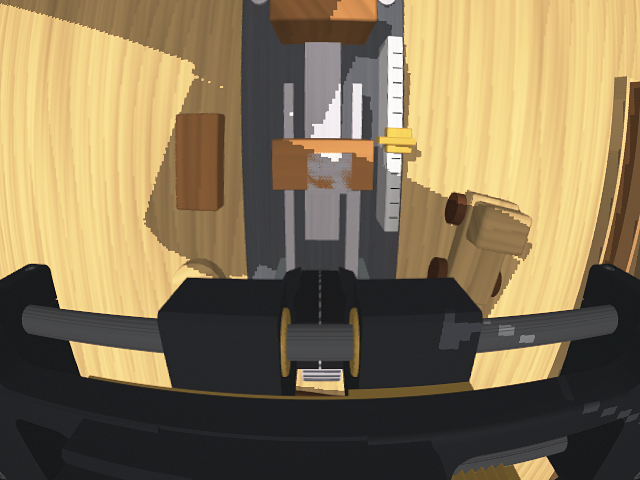

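```bash
python3 - <<'E'
from plan import *
a=cv2.imread('pics/wrist6.png')
cv2.imwrite('pics/w6a.png',cv2.resize(a[115:165,345:425],None,fx=10,fy=10,interpolation=cv2.INTER_NEAREST))
E
```

```text
(no output)
```

View pics/w6a.png

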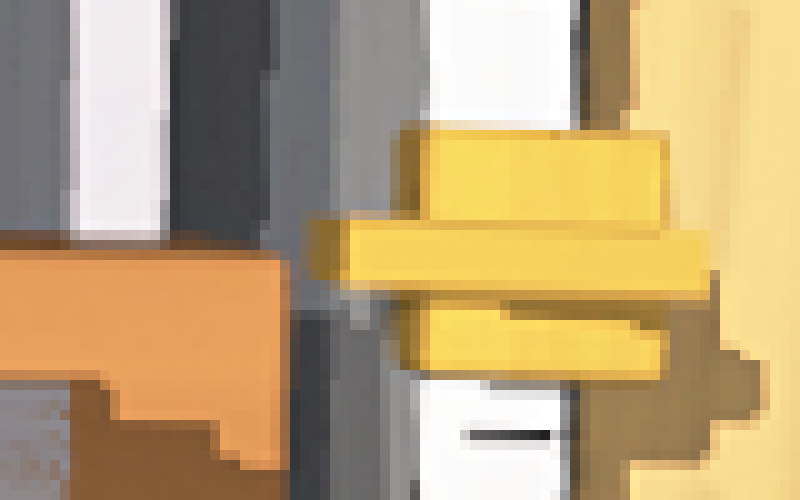

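```bash
python3 - <<'E'
from plan import *
q=np.load('q.npy')
print(np.load('wrist.npz')['T'][:3,3],injig(q,np.load('wrist.npz')['T'][None,:3,3]))
def cr(uv,o): return (np.array(uv,float)+.5)/10-.5+o
print('jaw',injig(q,wray(cr([(30,252),(180,252),(280,257)],[345,115]),.076)).round(2).tolist())
print('ptr',injig(q,wray(cr([(348,222),(348,285),(348,288),(700,232),(700,294)],[345,115]),.076)).round(2).tolist())
a=cv2.imread('pics/wrist6.png').astype(int)
for c in (347,352,358,365,370,372): print(c,[tuple(a[r,c]) for r in range(136,144)])
for c in (381,383,386,390): print(c,[tuple(a[r,c]) for r in range(135,147)])
E
```

```text
[ 0.55306266 -0.0085422   0.29233399] [[ -1.13683826 132.85805862]]
jaw [[14.51, 127.46], [23.23, 127.63], [29.1, 127.48]]
ptr [[33.06, 129.65], [33.14, 125.95], [33.14, 125.77], [54.23, 129.86], [54.35, 126.17]]
347 [(np.int64(119), np.int64(113), np.int64(114)), (np.int64(125), np.int64(116), np.int64(115)), (np.int64(64), np.int64(81), np.int64(107)), (np.int64(43), np.int64(75), np.int64(111)), (np.int64(74), np.int64(128), np.int64(193)), (np.int64(89), np.int64(155), np.int64(228)), (np.int64(91), np.int64(159), np.int64(230)), (np.int64(90), np.int64(158), np.int64(228))]
352 [(np.int64(203), np.int64(198), np.int64(207)), (np.int64(207), np.int64(200), np.int64(208)), (np.int64(149), np.int64(154), np.int64(168)), (np.int64(77), np.int64(96), np.int64(123)), (np.int64(71), np.int64(124), np.int64(186)), (np.int64(89), np.int64(154), np.int64(227)), (np.int64(92), np.int64(159), np.int64(230)), (np.int64(92), np.int64(159), np.int64(229))]
358 [(np.int64(238), np.int64(235), np.int64(241)), (np.int64(243), np.int64(239), np.int64(244)), (np.int64(193), np.int64(195), np.int64(
[... 2876 characters left out ...]
223)), (np.int64(48), np.int64(105), np.int64(138)), (np.int64(45), np.int64(97), np.int64(126)), (np.int64(53), np.int64(119), np.int64(155))]
390 [(np.int64(97), np.int64(218), np.int64(249)), (np.int64(97), np.int64(216), np.int64(249)), (np.int64(79), np.int64(180), np.int64(227)), (np.int64(94), np.int64(212), np.int64(247)), (np.int64(92), np.int64(210), np.int64(247)), (np.int64(93), np.int64(211), np.int64(246)), (np.int64(92), np.int64(211), np.int64(247)), (np.int64(93), np.int64(213), np.int64(248)), (np.int64(83), np.int64(188), np.int64(234)), (np.int64(63), np.int64(141), np.int64(183)), (np.int64(74), np.int64(168), np.int64(218)), (np.int64(97), np.int64(222), np.int64(252))]
```

```bash
python3 -m handwheel '[-30,0,10,0,0,0,0, -30,0,20,0,0,0,0, -30,0,0,0,0,0,0, -20,0,0,0,0,0,0, 0,0,0,0,0,0,0, 0,0,0,0,0,0,0, 0,0,0,0,0,0,0]'; python3 st.py; python3 - <<'E'
from plan import *
c=shot('wrist','wrist7.png');np.savez('wrist.npz',T=c['world_from_camera'],k=[c['fx'],c['fy'],c['cx'],c['cy']])
a=cv2.imread('pics/wrist7.png');cv2.imwrite('pics/w7a.png',cv2.resize(a[60:260,220:420],None,fx=3,fy=3,interpolation=cv2.INTER_NEAREST))
shot('side','side7.png')
E
```

```text
time: 10.05
position: [0.561, -0.1104, 0.2752]
eef_rot: [1.148, 1.254, -1.161]
ft_force: [-0.8, 0.2, 0.6]
gripper_width: 0.003
t 10.05 p [ 0.561  -0.1104  0.2752] F [-0.8  0.2  0.6] g 0.0
jig xy [[-1.1 30.7]] tipz mm 256.2 rot err deg [-0.08 -0.08  0.67]
```

View pics/w7a.png

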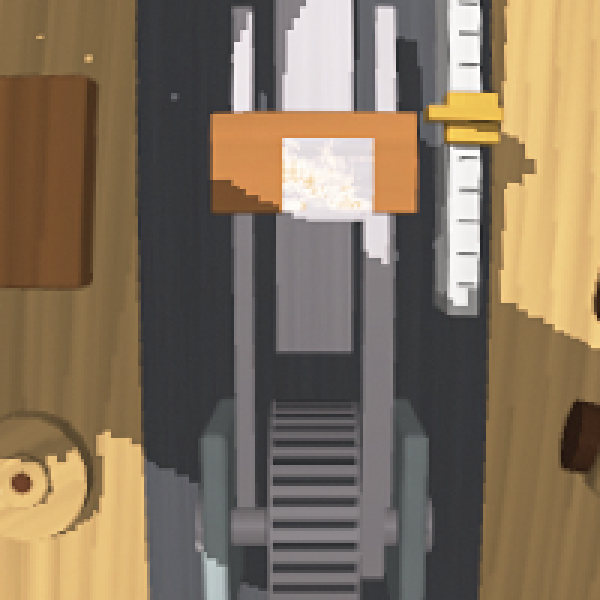

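View pics/side7.png

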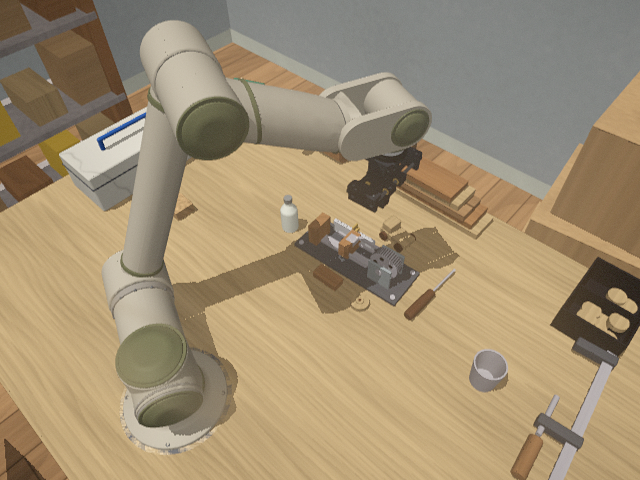

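The jaw's front edge (crop row 113) lines up with the middle of the pointer blade (crop rows 104 to 121, middle about 112.5). The hand is clear and the loose things are where they stood.

```bash
python3 -c "
from h import *
print(workorder.sign_off())"
```

```text
the job is handed in; nothing more can be done
None
```

The stop jig is set and handed in. The front face of the sliding jaw is in line with the middle of the brass pointer to about 0.2 mm, as measured in the wrist camera.

- **Rolling:** I used three strokes with the closed fingertips pressed about 3 to 5 mm into the wheel. While setting down for the second stroke the press went about 7 mm deep (7.7 N), so I eased off before rolling. That stroke also ran about 5 mm past its intended end, with no slip seen. The jaw moved about 28 mm in all and never passed the pointer.
- **Final alignment:** From almost straight above, with the wheel released, the jaw face was at y ≈ 127.5 mm and the pointer middle at y ≈ 127.8 mm. Reading the pixel rows directly put the jaw 0.15 to 0.2 mm short, and a second view from higher up also showed them in line. I did not correct this, as it is within what the pictures can resolve.
- **Hand and surroundings:** The fingertips were about 256 mm above the bench when I handed in, at about 10 s of the 48 s allowed. The last side view shows the loose things where they stood, judged by eye, and the largest force I read was about 8 N.
- **Disagreement:** The first jig fit from the top camera was off by up to 1.8 pixels (about 4 mm) at the base corners. The wrist camera view then agreed with the stated jig sizes to about 1 mm, so I worked from that.

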